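# Clear up after decorating biscuits

### The arm

A 6-joint arm with a two-finger parallel gripper is mounted at the origin on the work surface. World frame = base frame: x ahead of the robot, y to its left, z up, the work surface at z = 0. Lengths are in mm, angles in rad, forces in N, time in s.
With the tool pointing down it reaches from about 350 to 875 mm from the base axis. Payload 4.2 kg.
Tool frame: the origin (TCP) lies midway between the tips of the shut fingers; the grasp point (between the pads) lies 19 mm behind it (arm.grasp_offset is the distance from the TCP to the grasp point, in mm); z points along the fingers, y is the line along which they close (so a half turn about z gives the same grasp; the last joint's range is limited). The gripper opens to 85 mm and grips with 20 to 120 N. Pads are 22 mm wide; open, the fingers measure 114 mm over their backs; the gripper's body (76 mm by 85 mm) begins 54 mm behind the grasp point. The pads swing forward as they close: fully open they stand 13 mm farther back than shut.
Start: joints at [-0.948, 0.385, 0.008, 0, -1.194, -0.259], TCP at [222.407, -584.067, 231.312] pointing down, gripper open.
Joint ranges: [-3.14, 3.14], [-1.21, 2.06], [-1.07, 1.41], [-3.16, 2.05], [-2.99, -0.16], [-3.1, 3.1]. Speed limits (rad/s): [2.79, 2.79, 3.14, 3.14, 3.14, 3.14].

### API

Orientations are given as a unit quaternion [x, y, z, w].
In Python, from bench import arm gives the robot as it stands. The module is installed in compiled form; this text tells all that it offers.
- The arm moves only by the tool servo_tool, never from a script. Its argument "increments" is a list of rows, each a list of 7 numbers: the opening, from 0 (shut) to 1 (fully open), then the shift along the tool's x, y, z in m, then the turn, a rotation vector about the tool's x, y, z in degrees. In form: [[grip, x, y, z, ax, ay, az], ...]. A call has 1 to 12 rows; each row is the pose to reach, as a shift and turn from the pose commanded when the call began, along the tool's axes at that moment; what a row does not reach only later rows make up. A row lasts 1/8 s, in which the tool goes at most 62.5 mm and 10.7 degrees, less where a joint would pass 70% of its speed; a pose out of reach is approached as far as the arm can. A call with a gripper value outside its range is refused whole. The fingers move at their own pace and stop on an object; the grip force is fixed at half the most. Time passes only in rows, so rows that repeat a pose let the fingers close. It gives the time, the measured TCP pose, the force, the opening and the grip force at its end, in the units of the state.
- arm.read_state(): the state, without advancing time (a new reading comes with each control period).
- arm.get_image(name): name is "scene" or "top" or "wrist"; returns a dict with "color" (480x640x3 uint8, red, green, blue), "fx", "fy", "cx", "cy" (pixels), "rvec" (rotation vector, rad) and "tvec" (3), from world to camera coordinates, as OpenCV has them; the wrist camera has in their place "hand_eye" (4x4, takes a point from camera to tool coordinates, whose origin is the TCP and whose axes are the flange's). Camera axes: x right, y down, z forward; pixel columns grow to the right and rows downward; lengths in mm; the calibration is good to about 2 mm. A picture is of the moment at which its call begins: read the wrist's pose just before it. There is no depth.
- arm.job_done(): hands the job in; it is judged then, once.
Trained networks look in the newest picture that a camera, given by its name, has taken for a name from the list of things; names that differ only in an ending like _2 or _b are one class to them, and where a whole thing is asked for, a point or a joint stands for the part that bears it (a point fixed in the world has none). Each returns a list of dicts, best first, with "p" (0 to 1); they miss things now and then, are a little off and sometimes report something else, mostly with a low value. They report only what shows in the picture. A call takes as long as a camera call.
- arm.look_for(camera, thing): "box" ([centre column, centre row, width, height] in pixels, round what is visible of it).
- arm.spot_point(camera, thing): "centre" ([column, row] in pixels: a listed point, or the origin of a listed thing).
The state is a dict: "clock": time; "joints": joint angles; "joint_vel": joint speeds; "joint_efforts": joint torques, N m; "position": TCP position; "ee_rot": TCP orientation; "contact_force": force on the tool from outside, world axes, zero at the start; "wrist_torque": the same for the moment, N m; "gripper_width": finger opening in mm; "grasp_force": force on a finger pad.
Only numpy, scipy, OpenCV 4.12 (cv2) and the standard library are available. Lean on these libraries where they do the work, as an engineer would, in place of code of your own. Each camera call takes 0.05 s, during which the arm holds its last target. There are 200 camera calls.

### The job

Clear the decorating things off the counter, each kind to where it belongs: stand the two sprinkle shakers upright in the green caddy, one in each bay; lay the two turquoise biscuit cutters flat on the wire cooling rack, side by side and the same way up as they lie now, wholly on the rack; and lay the wooden spoon flat inside the blue-rimmed spoon rest, lengthwise. Leave the hourglass and the pink baking-cup stack standing where they are.

Things in the scene. Friction and masses are not known exactly. Their poses are not given: they have to be found in the camera images.
- shaker_red: Loose sprinkle shaker: upright round frosted white plastic jar with a red band round its middle and a red twist cap with shaker holes. Body 44 mm diameter, 58 mm tall, then the cap, 43 mm diameter, 22 mm tall: 80 mm in all, about 90 g. Origin: centre of the underside; z up along its axis.
- shaker_blue: Loose sprinkle shaker: upright round frosted white plastic jar with a blue band round its middle and a blue twist cap with shaker holes. Body 44 mm diameter, 58 mm tall, then the cap, 43 mm diameter, 22 mm tall: 80 mm in all, about 90 g. Origin: centre of the underside; z up along its axis.
- round_cutter: Loose round biscuit cutter: turquoise plastic ring, open at both ends, lying flat (axis vertical). 52 mm outer diameter, 2.5 mm wall, 25 mm tall, 30 g. Origin: centre of the underside; z up along its axis.
- square_cutter: Loose square biscuit cutter: turquoise plastic square frame, open at both ends, 46 mm by 46 mm outside, 2.5 mm wall, 25 mm tall, 30 g. Origin: centre of the underside; x and y are square to its sides, z up.
- spoon: Loose small light-wood spoon lying flat, 140 mm long along its x, 30 g. The straight handle, 10 mm wide (y) and 10 mm high, runs from x = -70 to +38 mm; the round flat-bottomed bowl, 34 mm across and 12 mm high, is centred at x = +53 mm. Origin: middle of its length, on the underside; the handle can be gripped there. z up.
- caddy: Fixed open green painted box with two bays side by side along its y, for the shakers. Outside 74 mm (x) by 146 mm (y), walls 5 mm thick and 40 mm tall, floor 5 mm thick. A 5 mm divider at y = 0, 35 mm tall; each bay is 64 mm (x) by 65.5 mm (y) inside, centred at x = 0, y = +35.3 mm and y = -35.3 mm. Origin: centre of the underside on the counter; z up.
- rack: Fixed steel wire cooling rack on four short legs: outside 130 mm (x) by 180 mm (y), wires 13 mm apart running along x, top of the wires 30 mm above the counter. Origin: centre of the rack at counter level, z up.
- hourglass: Bystander: small hourglass timer, dark wood end discs 58 mm in diameter with glass between, 90 mm tall, loose and standing upright. Origin: centre of the underside. To be left alone.
- cup_stack: Bystander: stack of pink silicone baking cups, 67 mm across at the rim, 56 mm tall, loose and standing upright. Origin: centre of the underside. To be left alone.
- spoon_rest: Fixed oblong ceramic spoon rest (straight sides, half-round ends), white floor and raised blue rim: 190 mm long (its y) by 100 mm wide (its x) outside, 170 mm by 80 mm inside the rim; floor 5 mm above the counter, rim 10 mm thick with its top 14 mm above the counter. Origin: centre of the underside on the counter; z up.

How it is judged:
By the outcome, as a careful person would: the job done as asked, in the order asked, and still so for the second after the job is handed in, with the robot touching nothing.
It also fails if it takes over 128 s, if anything falls off the work surface, if the arm or the gripper's body presses on something with over 40 N, if the wrist force passes 120 N, or if a joint passes its speed limit or range.

## Working session

There is one attempt and no reset: what is moved stays moved. The work goes in short steps, Python scripts to look and compute and a tool call to move; the robot and the scene stay as the last step left them, time stands still between calls to the robot, and variables do not carry over. Pictures are saved under pics/ and viewed, at most 14 in all, crops included, and the job is handed in when it is done.

Besides the shell and the picture viewer there is one more tool, called after "Call:" as name([rows], argument=value, ...), one row to a line, values as JSON. servo_tool: Moves the arm, as the interface text tells. Its arguments: {"type":"object","properties":{"increments":{"type":"array","items":{"type":"array","items":{"type":"number"}}}},"required":["increments"]}

```bash
mkdir -p pics; cat > h.py <<'E'
import numpy as np, cv2
from scipy.spatial.transform import Rotation as R
from bench import arm
def ray(im,px):
    K=np.array([[im['fx'],0,im['cx']],[0,im['fy'],im['cy']],[0,0,1]]);Rm=cv2.Rodrigues(np.array(im['rvec'],float))[0];t=np.array(im['tvec'],float).ravel()
    d=Rm.T@np.linalg.inv(K)@np.array([px[0],px[1],1.]);return -Rm.T@t,d
def onz(im,px,z):
    o,d=ray(im,px);return o+d*(z-o[2])/d[2]
def tri(a,b):
    A=np.zeros((3,3));v=np.zeros(3)
    for o,d in (a,b):
        d=d/np.linalg.norm(d);M=np.eye(3)-np.outer(d,d);A+=M;v+=M@o
    return np.linalg.solve(A,v)
def save(n,im): cv2.imwrite('pics/'+n+'.png',cv2.cvtColor(im['color'],cv2.COLOR_RGB2BGR))
E
python3 - <<'E'
from h import *
np.set_printoptions(precision=1,suppress=True)
s=arm.read_state();print(s['clock'],s['position'],s['ee_rot'],s['gripper_width'],arm.grasp_offset)
t=arm.get_image('top');c=arm.get_image('scene');save('top0',t);save('sc0',c)
for n in 'shaker_red shaker_blue round_cutter square_cutter spoon caddy rack hourglass cup_stack spoon_rest'.split():
    for cam,im in(('top',t),('scene',c)):
        for r in arm.spot_point(cam,n)[:2]: print(n,cam,np.array(r['centre']),round(r['p'],2),onz(im,r['centre'],0)[:2])
E
```

```text
0.0 [ 222.2 -583.5  230.2] [-0.2  1.   0.  -0. ] 85.8818311097373 18.700000000000003
shaker_red top [195. 311.] 0.78 [346.6 295.7]
shaker_red top [398.1 270. ] 0.22 [ 436.2 -160.2]
shaker_red scene [362.8 183.8] 0.66 [346.  293.8]
shaker_blue top [398.5 269. ] 0.85 [ 438.5 -161.2]
shaker_blue top [460.4 297.4] 0.73 [ 374.3 -297.3]
shaker_blue scene [232.1 275.8] 0.91 [ 436.2 -152.8]
shaker_blue scene [153.  289.9] 0.63 [ 372.1 -297.2]
round_cutter top [459.5 296.9] 0.67 [ 375.5 -295.4]
square_cutter top [330.  260.5] 0.63 [458.5  -7. ]
square_cutter scene [296.2 253.6] 0.87 [463.1  -8.7]
spoon top [257.8 279.8] 0.62 [415.6 156. ]
spoon scene [344.2 217.4] 0.79 [428.6 158.3]
spoon scene [231.  274.9] 0.19 [ 432.4 -153.3]
caddy top [451.2 196. ] 0.79 [ 606.2 -287. ]
caddy scene [210.3 369.6] 0.84 [ 611.5 -292.4]
rack top [206.5 204. ] 0.65 [590.9 277.2]
rack scene [431.9 232. ] 0.97 [598.3 279.3]
hourglass top [146.5 266. ] 0.91 [448.1 409.4]
hourglass top [328.6 259.1] 0.41 [461.7  -3.8]
hourglass scene [420.9 182.7] 0.66 [439.8 417.9]
cup_stack top [514.  266.5] 0.9 [ 442.9 -420.8]
cup_stack scene [101.4 340.7] 0.77 [ 435.5 -418.1]
cup_stack scene [420.  183.3] 0.71 [440.3 413.8]
spoon_rest top [334.2 189.1] 0.65 [624.3 -17.9]
spoon_rest scene [364.2 184.9] 0.74 [352.3 293.1]
spoon_rest scene [341.3 298.9] 0.62 [626.7 -17.5]
```

View pics/top0.png

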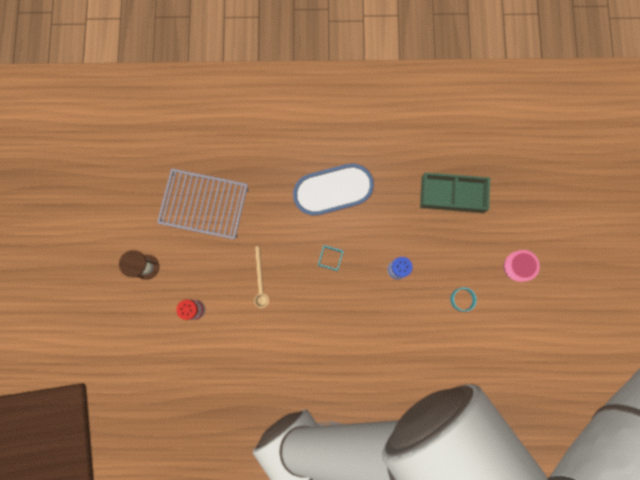

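View pics/sc0.png

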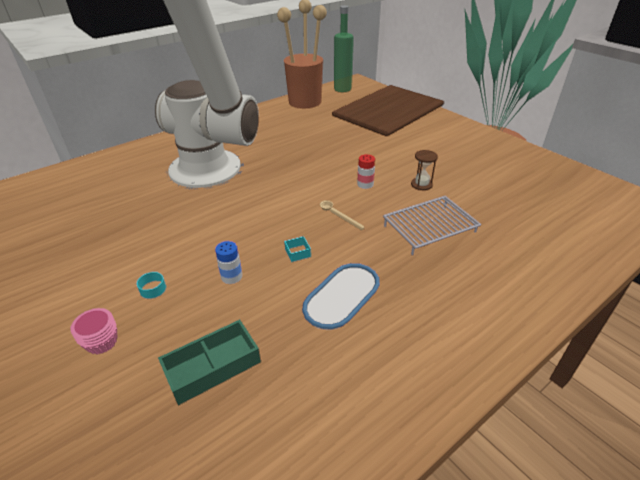

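The top view shows red shaker (188,310), blue (401,267), square cutter (331,258), round (463,299), spoon from (258,247) to bowl (262,300), rack (203,204), rest (334,189), caddy (455,193). The scene view agrees. Next I get the orientations by colour segmentation.

```bash
python3 - <<'E'
from h import *
np.set_printoptions(precision=1,suppress=True)
t=arm.get_image('top')
hsv=cv2.cvtColor(t['color'],cv2.COLOR_RGB2HSV).astype(int);H,S,V=[hsv[...,i] for i in range(3)]
rgb=t['color'].astype(int)
def seg(name,m,box,z):
    x0,y0,x1,y1=box;mm=np.zeros(m.shape,bool);mm[y0:y1,x0:x1]=m[y0:y1,x0:x1]
    ys,xs=np.nonzero(mm)
    P=np.array([onz(t,(x,y),z)[:2] for x,y in zip(xs,ys)],np.float32)
    r=cv2.minAreaRect(P);bp=cv2.boxPoints(r)
    w,V_=np.linalg.eigh(np.cov(P.T));a=np.degrees(np.arctan2(V_[1,1],V_[0,1]))
    print(name,len(P),'mean',P.mean(0),'rect c',np.array(r[0]),'size',np.array(r[1]),'ang',round(r[2],1),'pca long axis deg',round(a,1))
green=(H>55)&(H<95)&(S>60); turq=(H>75)&(H<105)&(S>60)
seg('caddy',(rgb[...,1]>rgb[...,0]+8),(410,165,500,220),40)
seg('rest',(rgb[...,2]>rgb[...,0]-15),(285,155,385,222),14)
seg('rack',(rgb[...,2]>rgb[...,0]-5),(150,160,255,245),30)
seg('square',(rgb[...,1]>rgb[...,0]+5),(310,235,352,280),25)
seg('round',(rgb[...,1]>rgb[...,0]+5),(440,280,485,320),25)
seg('bluecap',(rgb[...,2]>rgb[...,0]+60)&(V>120),(380,250,420,285),80)
seg('redcap',(rgb[...,0]>rgb[...,1]+100)&(S>190),(170,293,210,325),80)
sp=(V>195)
seg('spoon',sp,(245,240,278,315),10)
o,d=ray(t,(320,240));print('cam',o)
for n,i in(('spoon',arm.look_for('top','spoon')[:1]),):print(n,i)
b=t['color'][220:330,160:360];b=np.hstack([t['color'][240:325,170:350],t['color'][240:325,385:485]])
cv2.imwrite('pics/crop.png',cv2.cvtColor(cv2.resize(b,None,fx=2.8,fy=2.8,interpolation=cv2.INTER_CUBIC),cv2.COLOR_RGB2BGR))
s=arm.read_state();r=R.from_quat(s['ee_rot']);print(r.as_matrix())
E
```

```text
caddy 1957 mean [ 605.1 -285.6] rect c [ 608.  -285.6] size [147.8  73.7] ang 85.0 pca long axis deg 84.8
rest 3043 mean [621.3 -14.7] rect c [621.5 -14.7] size [ 98.8 186.2] ang 15.1 pca long axis deg 104.7
rack 24 mean [565.5 327.6] rect c [586.1 279. ] size [173.4 123.2] ang 78.0 pca long axis deg 113.0
square 119 mean [462.3  -6.8] rect c [462.4  -7.2] size [45.6 47.1] ang 73.7 pca long axis deg 168.6
round 198 mean [ 370.5 -297.8] rect c [ 369.7 -296.6] size [52.6 53.3] ang 43.5 pca long axis deg 93.5
bluecap 302 mean [ 436.6 -155.7] rect c [ 436.5 -155.2] size [38.1 40.5] ang 44.0 pca long axis deg 112.2
redcap 98 mean [351.1 292.7] rect c [350.6 292.9] size [35.7 32.9] ang 89.8 pca long axis deg 110.7
spoon 248 mean [411.9 149.3] rect c [422.2 146.8] size [135.1  22.5] ang 4.8 pca long axis deg -171.0
cam [ 343.2    6.8 1129.2]
spoon [{'box': [456.1, 192.1, 71.9, 40.6], 'p': 0.7}]
[[-0.9 -0.4  0. ]
 [-0.4  0.9 -0. ]
 [-0.  -0.  -1. ]]
```

```bash
cat >> h.py <<'E'
import json,sys,os
# commanded pose: x,y,z,psi(angle of tool y axis in world, deg), tool down
def plan(wps):
    """wps: (x,y,z,psi) list for ONE call; prints tool-frame row per waypoint, rounded, and stores last as commanded"""
    f='cmd.json'
    if os.path.exists(f): p=np.array(json.load(open(f)))
    else: p=np.array([222.407,-584.067,231.312,np.degrees(np.arctan2(*R.from_quat(arm.read_state()['ee_rot']).as_matrix()[[1,0],1]))])
    a=np.radians(p[3]);ty=np.array([np.cos(a),np.sin(a)]);tx=np.array([-np.sin(a),np.cos(a)])*-1*-1
    tx=np.array([-ty[1],ty[0]]) ; tx=tx if np.cross(tx,ty)<0 else -tx   # z down: x cross y = -z
    for w in wps:
        d=np.array(w[:3])-p[:3];az=-(w[3]-p[3])
        r=[round(d[:2]@tx/1000,4),round(d[:2]@ty/1000,4),round(-d[2]/1000,4),0,0,round(az,1)]
        print(r,'dist',round(np.linalg.norm(d)),'->',w)
        xy=p[:2]+1000*(r[0]*tx+r[1]*ty);last=[*xy,p[2]-1000*r[2],p[3]-r[5]]
    json.dump(list(map(float,last)),open(f,'w'))
def show():
    s=arm.read_state();m=R.from_quat(s['ee_rot']).as_matrix()
    print('t',round(s['clock'],1),'pos',np.round(s['position'],1),'psi',round(np.degrees(np.arctan2(m[1,1],m[0,1])),1),'tilt',round(np.degrees(np.arccos(-m[2,2])),2),'w',round(s['gripper_width'],1),'gf',round(s['grasp_force'],1),'j',np.round(s['joints'],2),'cmd',np.round(json.load(open('cmd.json')),1) if os.path.exists('cmd.json') else '')
E
python3 -W ignore - <<'E'
from h import *
show();plan([(436.5,-155.5,150,175)])
E
```

```text
t 1.2 pos [ 222.4 -584.1  231.3] psi 110.8 tilt 0.0 w 85.5 gf 0.0 j [-0.95  0.38  0.01 -0.   -1.19 -0.26] cmd 
[np.float64(-0.3526), np.float64(0.3243), np.float64(0.0813), 0, 0, np.float64(-64.2)] dist 486 -> (436.5, -155.5, 150, 175)
```

Call:
servo_tool([
  [1,-0.3526,0.3243,0.0813,0,0,-64.2],
  [1,-0.3526,0.3243,0.0813,0,0,-64.2],
  [1,-0.3526,0.3243,0.0813,0,0,-64.2],
  [1,-0.3526,0.3243,0.0813,0,0,-64.2],
  [1,-0.3526,0.3243,0.0813,0,0,-64.2],
  [1,-0.3526,0.3243,0.0813,0,0,-64.2],
  [1,-0.3526,0.3243,0.0813,0,0,-64.2],
  [1,-0.3526,0.3243,0.0813,0,0,-64.2],
  [1,-0.3526,0.3243,0.0813,0,0,-64.2],
  [1,-0.3526,0.3243,0.0813,0,0,-64.2],
  [1,-0.3526,0.3243,0.0813,0,0,-64.2],
])

```text
clock: 2.58
position: [436.2, -156.4, 150.2]
ee_rot: [-0.675, 0.738, -0.0, 0.0]
contact_force: [-0.6, -0.7, 0.9]
gripper_width: 85.2
grasp_force: 0.0
```

```bash
cat >> h.py <<'E'
def wray(w,s,px):
    T=np.eye(4);T[:3,:3]=R.from_quat(s['ee_rot']).as_matrix();T[:3,3]=s['position'];M=T@np.array(w['hand_eye'])
    d=M[:3,:3]@np.array([(px[0]-w['cx'])/w['fx'],(px[1]-w['cy'])/w['fy'],1]);return M[:3,3],d
def wz(w,s,px,z):
    o,d=wray(w,s,px);return o+d*(z-o[2])/d[2]
E
python3 -W ignore - <<'E'
from h import *
show();s=arm.read_state();w=arm.get_image('wrist');save('w1',w);print(arm.spot_point('wrist','shaker_blue'),[np.round(wz(w,s,r['centre'],0),1) for r in arm.spot_point('wrist','shaker_blue')])
print(np.round(w['hand_eye'],2),w['fx'])
E
```

```text
t 2.6 pos [ 436.2 -156.4  150.2] psi 175.0 tilt 0.02 w 85.2 gf 0.0 j [ 0.01  0.19 -0.49  0.   -0.88 -0.1 ] cmd [ 436.5 -155.5  150.   175. ]
[{'centre': [320.0, 221.4], 'p': 0.87}] [array([ 437. , -158.9,    0. ])]
[[-0.0000e+00 -9.5000e-01 -3.1000e-01  8.0570e+01]
 [ 1.0000e+00 -0.0000e+00 -0.0000e+00 -1.0000e-01]
 [-0.0000e+00 -3.1000e-01  9.5000e-01 -1.4233e+02]
 [ 0.0000e+00  0.0000e+00  0.0000e+00  1.0000e+00]] 346.5017114327673
```

View pics/w1.png

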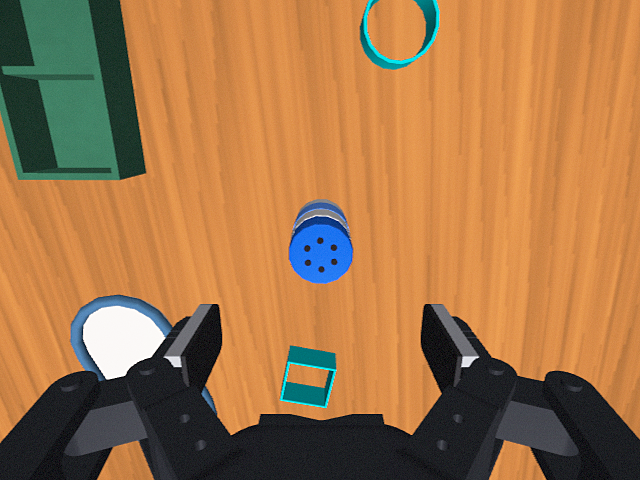

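The wrist view shows the blue cap centred between the fingers at (321,253), with the cutter and caddy where expected. I'll grab it.

```bash
python3 -W ignore - <<'E'
from h import *
s=arm.read_state();w=arm.get_image('wrist');print(wz(w,s,(321,253),80))
plan([(436.8,-157,40,175),(436.8,-157,140,175)])
E
```

```text
[ 436.11927346 -158.82768147   80.        ]
[np.float64(0.0014), np.float64(-0.0004), np.float64(0.11), 0, 0, np.float64(0.0)] dist 110 -> (436.8, -157, 40, 175)
[np.float64(0.0014), np.float64(-0.0004), np.float64(0.01), 0, 0, np.float64(0.0)] dist 10 -> (436.8, -157, 140, 175)
```

Call:
servo_tool([
  [1,0.0014,-0.0004,0.06,0,0,0],
  [1,0.0014,-0.0004,0.11,0,0,0],
  [1,0.0014,-0.0004,0.11,0,0,0],
  [0,0.0014,-0.0004,0.11,0,0,0],
  [0,0.0014,-0.0004,0.11,0,0,0],
  [0,0.0014,-0.0004,0.11,0,0,0],
  [0,0.0014,-0.0004,0.11,0,0,0],
  [0,0.0014,-0.0004,0.11,0,0,0],
  [0,0.0014,-0.0004,0.08,0,0,0],
  [0,0.0014,-0.0004,0.04,0,0,0],
  [0,0.0014,-0.0004,0.01,0,0,0],
  [0,0.0014,-0.0004,0.01,0,0,0],
])

```text
clock: 4.28
position: [438.7, -157.0, 143.4]
ee_rot: [-0.676, 0.737, -0.003, 0.003]
contact_force: [-0.3, -0.0, -1.5]
gripper_width: 41.6
grasp_force: 61.1
```

```bash
python3 -W ignore - <<'E'
from h import *
plan([(605,-320.8,140,175),(605,-320.8,60,175)])
s=arm.read_state();w=arm.get_image('wrist');save('w2',w)
E
```

```text
[np.float64(0.1487), np.float64(-0.1817), np.float64(0.0), 0, 0, np.float64(0.0)] dist 235 -> (605, -320.8, 140, 175)
[np.float64(0.1487), np.float64(-0.1817), np.float64(0.08), 0, 0, np.float64(0.0)] dist 248 -> (605, -320.8, 60, 175)
```

View pics/w2.png

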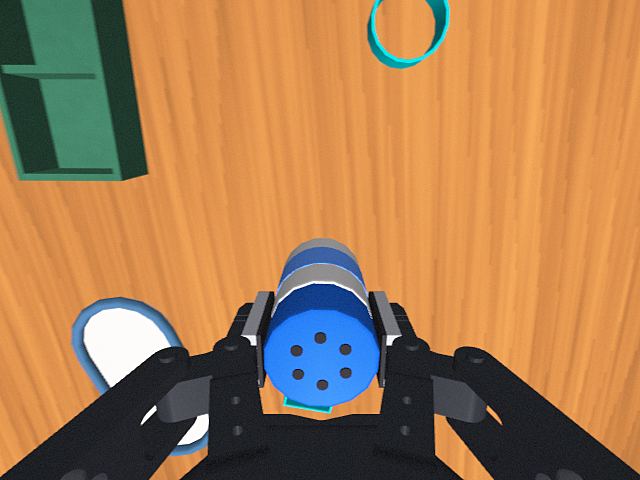

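Blue shaker is held. I'll carry it above the -y bay and stop to check alignment before lowering.

Call:
servo_tool([
  [0,0.1487,-0.1817,0,0,0,0],
  [0,0.1487,-0.1817,0,0,0,0],
  [0,0.1487,-0.1817,0,0,0,0],
  [0,0.1487,-0.1817,0,0,0,0],
  [0,0.1487,-0.1817,0,0,0,0],
  [0,0.1487,-0.1817,0,0,0,0],
  [0,0.1487,-0.1817,0,0,0,0],
  [0,0.1487,-0.1817,0.04,0,0,0],
  [0,0.1487,-0.1817,0.04,0,0,0],
])

```text
clock: 5.45
position: [602.2, -319.1, 97.3]
ee_rot: [-0.676, 0.737, 0.003, -0.002]
contact_force: [0.2, 0.8, -0.6]
gripper_width: 41.9
grasp_force: 61.2
```

```bash
python3 -W ignore - <<'E'
from h import *
import json
c=json.load(open('cmd.json'));c[2]=100.;json.dump(c,open('cmd.json','w'))
show();s=arm.read_state();w=arm.get_image('wrist');t=arm.get_image('top')
C=arm.get_image('scene')
a=w['color'];b=cv2.resize(C['color'][310:430,130:290],None,fx=4,fy=4,interpolation=cv2.INTER_CUBIC)
w['color']=cv2.resize(np.hstack([a,b]),(800,300));save('w3',w)
print([(r['p'],np.round(onz(t,r['centre'],0),1)) for r in arm.spot_point('top','caddy')])
E
```

```text
t 5.5 pos [ 602.2 -319.1   97.3] psi 175.1 tilt 0.43 w 41.9 gf 61.2 j [-0.25  0.59  0.   -0.   -0.99  0.17] cmd [ 605.  -320.8  100.   175. ]
[(0.66, array([ 607.3, -293.3,    0. ]))]
```

View pics/w3.png

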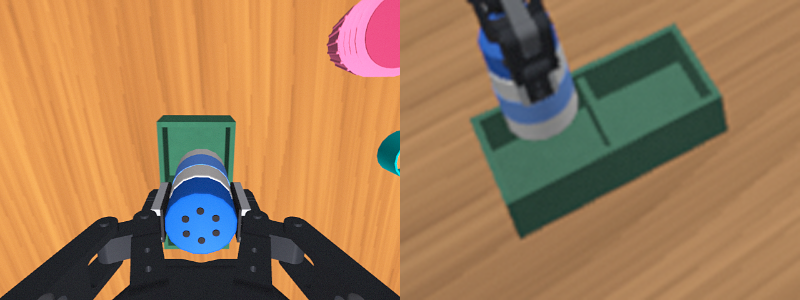

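```bash
python3 -W ignore - <<'E'
from h import *
s=arm.read_state();w=arm.get_image('wrist')
c=w['color'].astype(int)
for u in (290,315,340): 
    col=c[170:215,u];print(u,[(170+i,*v) for i,v in enumerate(col) if i%3==0])
row=c[215,240:390:3];print([(240+3*i,*v) for i,v in enumerate(row)])
for v in (184,197): print(v,wz(w,s,(315,v),0),wz(w,s,(315,v),40))
E
```

```text
290 [(170, np.int64(226), np.int64(145), np.int64(80)), (173, np.int64(227), np.int64(148), np.int64(78)), (176, np.int64(228), np.int64(150), np.int64(82)), (179, np.int64(226), np.int64(150), np.int64(81)), (182, np.int64(229), np.int64(151), np.int64(82)), (185, np.int64(250), np.int64(153), np.int64(77)), (188, np.int64(43), np.int64(78), np.int64(63)), (191, np.int64(43), np.int64(76), np.int64(62)), (194, np.int64(36), np.int64(75), np.int64(56)), (197, np.int64(78), np.int64(155), np.int64(122)), (200, np.int64(71), np.int64(145), np.int64(111)), (203, np.int64(75), np.int64(149), np.int64(116)), (206, np.int64(66), np.int64(140), np.int64(107)), (209, np.int64(73), np.int64(144), np.int64(115)), (212, np.int64(77), np.int64(144), np.int64(114))]
315 [(170, np.int64(222), np.int64(143), np.int64(76)), (173, np.int64(226), np.int64(150), np.int64(83)), (176, np.int64(227), np.int64(151), np.int64(80)), (179, np.int64(227), np.int64(151), np.int64(77)), (182, np.int64(226), np.int64(152), np.int64(78)), (185, np.int64(244), np.int64(153), np.int64(80)), (188, np.int64(40), np.in
[... 3215 characters left out ...]
nt64(112)), (360, np.int64(74), np.int64(143), np.int64(113)), (363, np.int64(70), np.int64(140), np.int64(110)), (366, np.int64(74), np.int64(144), np.int64(112)), (369, np.int64(25), np.int64(49), np.int64(36)), (372, np.int64(37), np.int64(59), np.int64(51)), (375, np.int64(60), np.int64(121), np.int64(94)), (378, np.int64(72), np.int64(144), np.int64(114)), (381, np.int64(73), np.int64(145), np.int64(115)), (384, np.int64(245), np.int64(160), np.int64(78)), (387, np.int64(232), np.int64(155), np.int64(79))]
184 [ 606.92557486 -363.813309      0.        ] [ 605.58701995 -369.90201975   40.        ]
197 [ 607.77321235 -354.58216596    0.        ] [ 606.29605362 -362.18033291   40.        ]
```

The rim and base of the -y wall both put the caddy centre at about (607,-289.5), so I shift by about 3 mm and lower.

```bash
python3 -W ignore - <<'E'
from h import *
plan([(604.3,-323,45.5,175),(604.3,-323,150,175)])
E
```

```text
[np.float64(0.0022), np.float64(0.0005), np.float64(0.0545), 0, 0, np.float64(0.0)] dist 55 -> (604.3, -323, 45.5, 175)
[np.float64(0.0022), np.float64(0.0005), np.float64(-0.05), 0, 0, np.float64(0.0)] dist 50 -> (604.3, -323, 150, 175)
```

Call:
servo_tool([
  [0,0.0022,0.0005,0.02,0,0,0],
  [0,0.0022,0.0005,0.04,0,0,0],
  [0,0.0022,0.0005,0.0545,0,0,0],
  [0,0.0022,0.0005,0.0545,0,0,0],
  [0,0.0022,0.0005,0.0545,0,0,0],
  [0.4,0.0022,0.0005,0.0545,0,0,0],
  [1,0.0022,0.0005,0.0545,0,0,0],
  [1,0.0022,0.0005,0.0545,0,0,0],
  [1,0.0022,0.0005,0.0545,0,0,0],
  [1,0.0022,0.0005,0.03,0,0,0],
  [1,0.0022,0.0005,-0.02,0,0,0],
  [1,0.0022,0.0005,-0.05,0,0,0],
])

```text
clock: 7.2
position: [605.1, -323.4, 152.7]
ee_rot: [-0.676, 0.737, -0.001, 0.001]
contact_force: [-0.4, -1.0, -0.8]
gripper_width: 85.3
grasp_force: 0.0
```

```bash
python3 -W ignore - <<'E'
from h import *
show()
s=arm.read_state();w=arm.get_image('wrist');print([np.round(wz(w,s,r['centre'],5),1) for r in arm.spot_point('wrist','shaker_blue')])
plan([(520,0,220,175),(352,293,200,175),(352,293,150,175)])
E
```

```text
t 7.2 pos [ 605.1 -323.4  152.7] psi 175.1 tilt 0.18 w 85.3 gf 0.0 j [-0.26  0.54  0.06  0.   -1.09  0.17] cmd [ 604.3 -323.   150.   175. ]
[array([ 603.5, -325. ,    5. ])]
[np.float64(-0.3145), np.float64(0.1119), np.float64(-0.07), 0, 0, np.float64(0.0)] dist 341 -> (520, 0, 220, 175)
[np.float64(-0.5918), np.float64(0.3046), np.float64(-0.05), 0, 0, np.float64(0.0)] dist 667 -> (352, 293, 200, 175)
[np.float64(-0.5918), np.float64(0.3046), np.float64(-0.0), 0, 0, np.float64(0.0)] dist 666 -> (352, 293, 150, 175)
```

Call:
servo_tool([
  [1,-0.5918,0.3046,-0.05,0,0,0],
  [1,-0.5918,0.3046,-0.05,0,0,0],
  [1,-0.5918,0.3046,-0.05,0,0,0],
  [1,-0.5918,0.3046,-0.05,0,0,0],
  [1,-0.5918,0.3046,-0.05,0,0,0],
  [1,-0.5918,0.3046,-0.05,0,0,0],
  [1,-0.5918,0.3046,-0.05,0,0,0],
  [1,-0.5918,0.3046,-0.05,0,0,0],
  [1,-0.5918,0.3046,-0.05,0,0,0],
  [1,-0.5918,0.3046,-0.05,0,0,0],
  [1,-0.5918,0.3046,-0.05,0,0,0],
  [1,-0.5918,0.3046,0,0,0,0],
])

```text
clock: 8.8
position: [352.8, 298.2, 152.1]
ee_rot: [-0.678, 0.735, 0.001, 0.005]
contact_force: [0.0, 0.9, -0.3]
gripper_width: 85.6
grasp_force: 0.0
```

Call:
servo_tool([
  [1,0,0,0,0,0,0],
  [1,0,0,0,0,0,0],
])

```text
clock: 9.05
position: [352.6, 293.0, 150.8]
ee_rot: [-0.676, 0.737, -0.0, 0.0]
contact_force: [0.4, -0.3, 0.1]
gripper_width: 85.2
grasp_force: 0.0
```

```bash
python3 -W ignore - <<'E'
from h import *
show()
s=arm.read_state();w=arm.get_image('wrist');print([np.round(wz(w,s,r['centre'],0),1) for r in arm.spot_point('wrist','shaker_red')])
rgb=w['color'].astype(int);m=(rgb[...,0]>rgb[...,1]+110)&(rgb[...,2]<80)&(rgb[...,1]<70)
n,l,st,ce=cv2.connectedComponentsWithStats(m.astype(np.uint8))
for i in range(1,n):
    if st[i,4]>200: print(st[i],ce[i],wz(w,s,ce[i],80))
save('w4',w)
E
```

```text
t 9.1 pos [352.6 293.  150.8] psi 175.0 tilt 0.05 w 85.2 gf 0.0 j [ 1.05  0.18 -0.5   0.   -0.88 -1.14] cmd [352. 293. 150. 175.]
[array([351.7, 294.3,   0. ])]
[ 295  220   63   66 3067] [325.94326704 253.25529834] [349.32317469 291.19083502  80.        ]
```

View pics/w4.png

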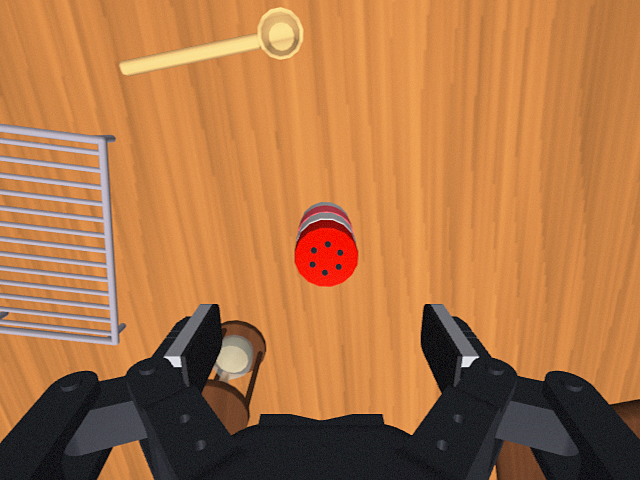

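Red shaker is at about (350,292), clear of the hourglass behind it.

```bash
python3 -W ignore - <<'E'
from h import *
plan([(350.3,292,40,175),(350.3,292,170,175)])
plan([(611,-254.3,170,175)])
E
```

```text
[np.float64(0.0011), np.float64(0.0016), np.float64(0.11), 0, 0, np.float64(0.0)] dist 110 -> (350.3, 292, 40, 175)
[np.float64(0.0011), np.float64(0.0016), np.float64(-0.02), 0, 0, np.float64(0.0)] dist 20 -> (350.3, 292, 170, 175)
[np.float64(0.5217), np.float64(-0.3069), np.float64(-0.0), 0, 0, np.float64(0.0)] dist 605 -> (611, -254.3, 170, 175)
```

Call:
servo_tool([
  [1,0.0011,0.0016,0.06,0,0,0],
  [1,0.0011,0.0016,0.11,0,0,0],
  [1,0.0011,0.0016,0.11,0,0,0],
  [0,0.0011,0.0016,0.11,0,0,0],
  [0,0.0011,0.0016,0.11,0,0,0],
  [0,0.0011,0.0016,0.11,0,0,0],
  [0,0.0011,0.0016,0.11,0,0,0],
  [0,0.0011,0.0016,0.11,0,0,0],
  [0,0.0011,0.0016,0.08,0,0,0],
  [0,0.0011,0.0016,0.04,0,0,0],
  [0,0.0011,0.0016,0.0,0,0,0],
  [0,0.0011,0.0016,-0.02,0,0,0],
])

```text
clock: 10.65
position: [350.8, 292.9, 173.6]
ee_rot: [-0.676, 0.737, 0.001, 0.003]
contact_force: [0.2, 1.1, -1.5]
gripper_width: 41.9
grasp_force: 61.1
```

Call:
servo_tool([
  [0,0.5217,-0.3069,0,0,0,0],
  [0,0.5217,-0.3069,0,0,0,0],
  [0,0.5217,-0.3069,0,0,0,0],
  [0,0.5217,-0.3069,0,0,0,0],
  [0,0.5217,-0.3069,0,0,0,0],
  [0,0.5217,-0.3069,0,0,0,0],
  [0,0.5217,-0.3069,0,0,0,0],
  [0,0.5217,-0.3069,0,0,0,0],
  [0,0.5217,-0.3069,0,0,0,0],
  [0,0.5217,-0.3069,0,0,0,0],
  [0,0.5217,-0.3069,0,0,0,0],
  [0,0.5217,-0.3069,0,0,0,0],
])

```text
clock: 12.15
position: [610.4, -253.9, 170.5]
ee_rot: [-0.676, 0.737, 0.0, 0.0]
contact_force: [0.3, -0.3, -1.1]
gripper_width: 41.6
grasp_force: 61.2
```

```bash
python3 -W ignore - <<'E'
from h import *
show();plan([(610.4,-254.3,46,175),(610.4,-254.3,170,175)])
E
```

```text
t 12.2 pos [ 610.4 -253.9  170.5] psi 175.0 tilt 0.03 w 41.6 gf 61.2 j [-0.15  0.49  0.02 -0.   -1.1   0.06] cmd [ 611.  -254.3  170.   175. ]
[np.float64(0.0001), np.float64(0.0006), np.float64(0.124), 0, 0, np.float64(0.0)] dist 124 -> (610.4, -254.3, 46, 175)
[np.float64(0.0001), np.float64(0.0006), np.float64(-0.0), 0, 0, np.float64(0.0)] dist 1 -> (610.4, -254.3, 170, 175)
```

Call:
servo_tool([
  [0,0.0001,0.0006,0.05,0,0,0],
  [0,0.0001,0.0006,0.085,0,0,0],
  [0,0.0001,0.0006,0.11,0,0,0],
  [0,0.0001,0.0006,0.124,0,0,0],
  [0,0.0001,0.0006,0.124,0,0,0],
  [0,0.0001,0.0006,0.124,0,0,0],
  [0.4,0.0001,0.0006,0.124,0,0,0],
  [1,0.0001,0.0006,0.124,0,0,0],
  [1,0.0001,0.0006,0.124,0,0,0],
  [1,0.0001,0.0006,0.1,0,0,0],
  [1,0.0001,0.0006,0.05,0,0,0],
  [1,0.0001,0.0006,0,0,0,0],
])

```text
clock: 13.65
position: [610.1, -254.5, 171.0]
ee_rot: [-0.676, 0.737, 0.0, -0.0]
contact_force: [0.9, 0.6, -0.2]
gripper_width: 85.4
grasp_force: 0.0
```

```bash
python3 -W ignore - <<'E'
from h import *
show();C=arm.get_image('scene')
C['color']=cv2.resize(C['color'][210:410,90:350],None,fx=2.5,fy=2.5);save('sc1',C)
plan([(371,-297,120,175)])
E
```

```text
t 13.7 pos [ 610.1 -254.5  171. ] psi 175.0 tilt 0.06 w 85.4 gf 0.0 j [-0.15  0.49  0.02  0.   -1.1   0.06] cmd [ 610.4 -254.3  170.   175. ]
[np.float64(0.0632), np.float64(0.2348), np.float64(0.05), 0, 0, np.float64(0.0)] dist 248 -> (371, -297, 120, 175)
```

View pics/sc1.png

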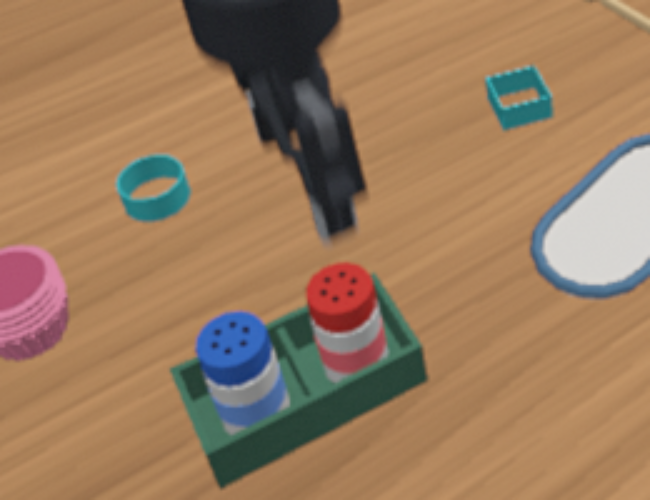

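Both shakers stand in their bays. Next is the round cutter.

Call:
servo_tool([
  [1,0.0632,0.2348,0.05,0,0,7],
  [1,0.0632,0.2348,0.05,0,0,7],
  [1,0.0632,0.2348,0.05,0,0,7],
  [1,0.0632,0.2348,0.05,0,0,7],
  [1,0.0632,0.2348,0.05,0,0,7],
  [1,0.0632,0.2348,0.05,0,0,7],
  [1,0.0632,0.2348,0.05,0,0,7],
  [1,0.0632,0.2348,0.05,0,0,7],
])

```text
clock: 14.7
position: [372.1, -296.9, 120.0]
ee_rot: [-0.63, 0.777, -0.0, 0.0]
contact_force: [0.0, 0.1, 0.5]
gripper_width: 85.5
grasp_force: 0.0
```

```bash
python3 -W ignore - <<'E'
from h import *
c=json.load(open('cmd.json'));c[3]=168.;json.dump(c,open('cmd.json','w'))
show()
s=arm.read_state();w=arm.get_image('wrist')
print([np.round(wz(w,s,r['centre'],0),1) for r in arm.spot_point('wrist','round_cutter')])
rgb=w['color'].astype(int);m=(rgb[...,1]>rgb[...,0]+50)&(rgb[...,2]>rgb[...,0]+50)&(rgb[...,0]<90)
n,l,st,ce=cv2.connectedComponentsWithStats(m.astype(np.uint8))
for i in range(1,n):
    if st[i,4]>200: print(st[i],ce[i],wz(w,s,ce[i],12.5),wz(w,s,ce[i],25))
save('w5',w)
E
```

```text
t 14.7 pos [ 372.1 -296.9  120. ] psi 168.1 tilt 0.03 w 85.5 gf 0.0 j [-0.33  0.25 -0.5   0.   -0.81  0.12] cmd [ 371. -297.  120.  168.]
[]
[ 289  199   71   74 1733] [324.36295441 239.85401039] [ 370.02522224 -295.81673238   12.5       ] [ 369.30572452 -299.81692422   25.        ]
```

View pics/w5.png

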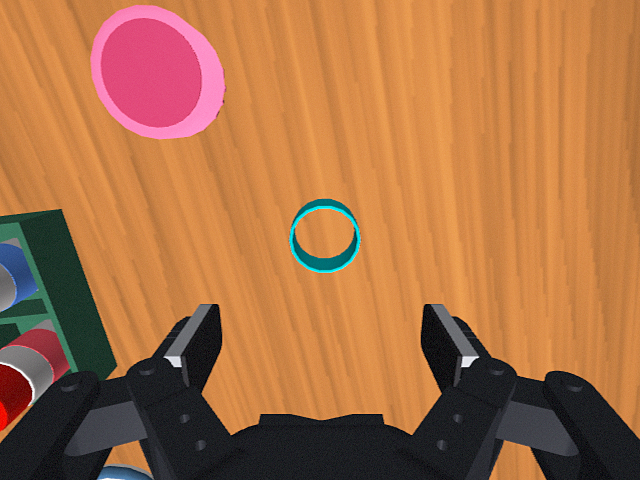

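Cutter ring is centred at (325,239). I'll grip it low from the outside.

```bash
python3 -W ignore - <<'E'
from h import *
plan([(369.8,-298.3,2,168),(369.8,-298.3,160,168)])
plan([(585,200,160,168)])
E
```

```text
[np.float64(0.0015), np.float64(0.0009), np.float64(0.118), 0, 0, np.float64(-0.0)] dist 118 -> (369.8, -298.3, 2, 168)
[np.float64(0.0015), np.float64(0.0009), np.float64(-0.04), 0, 0, np.float64(-0.0)] dist 40 -> (369.8, -298.3, 160, 168)
[np.float64(-0.5321), np.float64(-0.1069), np.float64(-0.0), 0, 0, np.float64(-0.0)] dist 543 -> (585, 200, 160, 168)
```

Call:
servo_tool([
  [1,0.0015,0.0009,0.06,0,0,0],
  [1,0.0015,0.0009,0.1,0,0,0],
  [1,0.0015,0.0009,0.118,0,0,0],
  [1,0.0015,0.0009,0.118,0,0,0],
  [0,0.0015,0.0009,0.118,0,0,0],
  [0,0.0015,0.0009,0.118,0,0,0],
  [0,0.0015,0.0009,0.118,0,0,0],
  [0,0.0015,0.0009,0.118,0,0,0],
  [0,0.0015,0.0009,0.09,0,0,0],
  [0,0.0015,0.0009,0.05,0,0,0],
  [0,0.0015,0.0009,0,0,0,0],
  [0,0.0015,0.0009,-0.04,0,0,0],
])

```text
clock: 16.3
position: [370.1, -298.4, 163.1]
ee_rot: [-0.63, 0.777, -0.002, 0.001]
contact_force: [0.6, -0.7, -1.0]
gripper_width: 49.6
grasp_force: 62.3
```

Call:
servo_tool([
  [0,-0.5321,-0.1069,0,0,0,0],
  [0,-0.5321,-0.1069,0,0,0,0],
  [0,-0.5321,-0.1069,0,0,0,0],
  [0,-0.5321,-0.1069,0,0,0,0],
  [0,-0.5321,-0.1069,0,0,0,0],
  [0,-0.5321,-0.1069,0,0,0,0],
  [0,-0.5321,-0.1069,0,0,0,0],
  [0,-0.5321,-0.1069,0,0,0,0],
  [0,-0.5321,-0.1069,0,0,0,0],
  [0,-0.5321,-0.1069,0,0,0,0],
  [0,-0.5321,-0.1069,0,0,0,0],
])

```text
clock: 17.68
position: [584.0, 199.8, 160.3]
ee_rot: [-0.63, 0.777, 0.0, -0.0]
contact_force: [-0.3, -0.2, -0.3]
gripper_width: 49.6
grasp_force: 62.3
```

```bash
python3 -W ignore - <<'E'
from h import *
show()
s=arm.read_state();w=arm.get_image('wrist');print([np.round(wz(w,s,r['centre'],0),1) for r in arm.spot_point('wrist','rack')])
save('w6',w)
E
```

```text
t 17.7 pos [584.  199.8 160.3] psi 168.0 tilt 0.02 w 49.6 gf 62.3 j [ 0.59  0.43 -0.11 -0.   -1.03 -0.8 ] cmd [585. 200. 160. 168.]
[array([583.9, 278.2,   0. ])]
```

View pics/w6.png

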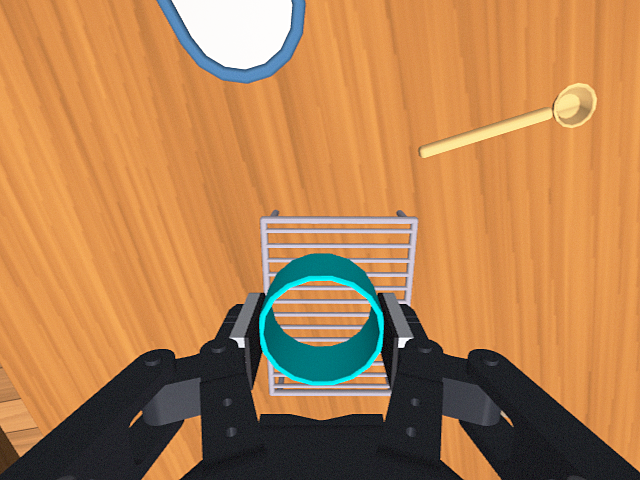

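The cutter is held level. Rack corners show at (263,218), (417,219), (271,393) and (409,392), parallel to the gripper.

```bash
python3 -W ignore - <<'E'
from h import *
s=arm.read_state();w=arm.get_image('wrist')
P=np.array([wz(w,s,p,28)[:2] for p in((263,219),(416,219.5),(271,392),(409,391))]);print(P,P.mean(0))
d=[P[1]-P[0],P[3]-P[2],P[2]-P[0],P[3]-P[1]];print([(np.linalg.norm(x),np.degrees(np.arctan2(x[1],x[0]))) for x in d])
c=P.mean(0);u=np.array([np.cos(np.radians(78)),np.sin(np.radians(78))])
for k in(-40,40): print(c+k*u)
E
```

```text
[[628.85810211 180.16085389]
 [506.50555868 206.70379525]
 [666.19659608 349.58108216]
 [534.82526672 376.40818589]] [584.0963809 278.2134793]
[(np.float64(125.19853281417141), np.float64(167.760017679132)), (np.float64(134.08251068936494), np.float64(168.45841726782675)), (np.float64(173.48595584985364), np.float64(77.57127916810735)), (np.float64(172.0511146885885), np.float64(80.52596962285713))]
[575.77991326 239.08757527]
[592.41284853 317.33938333]
```

```bash
python3 -W ignore - <<'E'
from h import *
plan([(592.3,311.5,90,168),(592.3,311.5,32.5,168),(592.3,311.5,150,168)])
plan([(462.5,-7,150,163.7)])
E
```

```text
[np.float64(-0.1106), np.float64(0.016), np.float64(0.07), 0, 0, np.float64(-0.0)] dist 132 -> (592.3, 311.5, 90, 168)
[np.float64(-0.1106), np.float64(0.016), np.float64(0.1275), 0, 0, np.float64(-0.0)] dist 170 -> (592.3, 311.5, 32.5, 168)
[np.float64(-0.1106), np.float64(0.016), np.float64(0.01), 0, 0, np.float64(-0.0)] dist 112 -> (592.3, 311.5, 150, 168)
[np.float64(0.3385), np.float64(0.0608), np.float64(-0.0), 0, 0, np.float64(4.3)] dist 344 -> (462.5, -7, 150, 163.7)
```

Call:
servo_tool([
  [0,-0.1106,0.016,0.03,0,0,0],
  [0,-0.1106,0.016,0.05,0,0,0],
  [0,-0.1106,0.016,0.08,0,0,0],
  [0,-0.1106,0.016,0.105,0,0,0],
  [0,-0.1106,0.016,0.12,0,0,0],
  [0,-0.1106,0.016,0.1275,0,0,0],
  [0,-0.1106,0.016,0.1275,0,0,0],
  [0,-0.1106,0.016,0.1275,0,0,0],
])

```text
clock: 18.82
position: [592.6, 311.7, 33.7]
ee_rot: [-0.63, 0.777, -0.0, 0.001]
contact_force: [0.7, -1.3, 1.7]
gripper_width: 49.5
grasp_force: 62.5
```

Call:
servo_tool([
  [0.7,0,0,0,0,0,0],
  [0.85,0,0,0,0,0,0],
  [0.85,0,0,0,0,0,0],
  [1,0,0,-0.03,0,0,0],
  [1,0,0,-0.08,0,0,0],
  [1,0,0,-0.1175,0,0,0],
  [1,0,0,-0.1175,0,0,0],
])

```text
clock: 19.7
position: [593.7, 313.0, 154.4]
ee_rot: [-0.63, 0.777, -0.0, 0.004]
contact_force: [-0.1, 0.2, -0.5]
gripper_width: 85.2
grasp_force: 0.0
```

Call:
servo_tool([
  [1,0.3385,0.0608,0,0,0,4.3],
  [1,0.3385,0.0608,0,0,0,4.3],
  [1,0.3385,0.0608,0,0,0,4.3],
  [1,0.3385,0.0608,0,0,0,4.3],
  [1,0.3385,0.0608,0,0,0,4.3],
  [1,0.3385,0.0608,0,0,0,4.3],
  [1,0.3385,0.0608,0,0,0,4.3],
  [1,0.3385,0.0608,0,0,0,4.3],
  [1,0.3385,0.0608,0,0,0,4.3],
])

```text
clock: 20.82
position: [462.7, -6.0, 149.7]
ee_rot: [-0.601, 0.8, 0.0, -0.0]
contact_force: [-0.1, 0.7, -0.2]
gripper_width: 85.7
grasp_force: 0.0
```

```bash
python3 -W ignore - <<'E'
from h import *
show()
s=arm.read_state();w=arm.get_image('wrist');print([np.round(wz(w,s,r['centre'],0),1) for r in arm.spot_point('wrist','square_cutter')])
rgb=w['color'].astype(int);m=(rgb[...,1]>rgb[...,0]+50)&(rgb[...,2]>rgb[...,0]+50)&(rgb[...,0]<90)
m&=rgb[...,1]>170
n,l,st,ce=cv2.connectedComponentsWithStats(m.astype(np.uint8))
i=1+np.argmax(st[1:,4])
ys,xs=np.nonzero(l==i);P=np.array([wz(w,s,p,25)[:2] for p in zip(xs,ys)],np.float32);print(cv2.minAreaRect(P))
C=arm.get_image('scene');a=cv2.resize(C['color'][150:300,270:500],(560,365))
w['color']=np.hstack([cv2.resize(w['color'],(240,180)),a[:180]])[:0] if 0 else np.hstack([cv2.resize(w['color'],(240,365)),a]);save('w7',w)
E
```

```text
t 20.8 pos [462.7  -6.  149.7] psi 163.8 tilt 0.02 w 85.7 gf 0.0 j [ 0.34  0.19 -0.49 -0.   -0.88 -0.62] cmd [462.5  -7.  150.  163.7]
[]
((462.30535888671875, -7.916088104248047), (44.328853607177734, 44.99651336669922), 73.77485656738281)
```

View pics/w7.png

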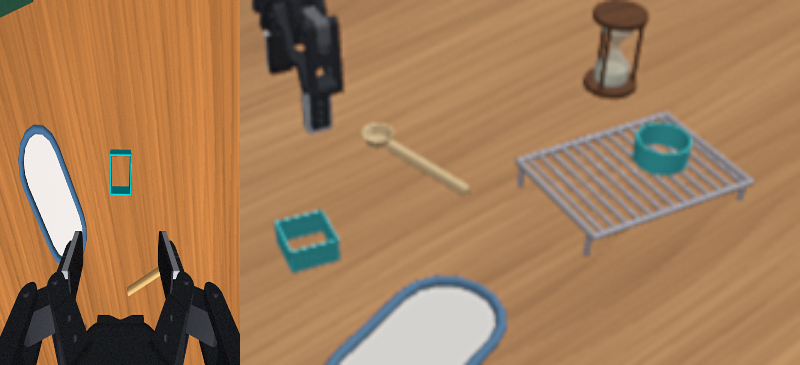

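The round cutter lies flat on the rack, and the square's angle (73.8°) matches the gripper. I'll grab the square.

```bash
python3 -W ignore - <<'E'
from h import *
plan([(462.3,-7.3,2,163.7),(462.3,-7.3,120,163.7)])
plan([(578,244.7,120,168)])
plan([(578,244.7,33,168)])
plan([(578,244.7,160,168)])
E
```

```text
[np.float64(0.0004), np.float64(0.0001), np.float64(0.148), 0, 0, np.float64(-0.0)] dist 148 -> (462.3, -7.3, 2, 163.7)
[np.float64(0.0004), np.float64(0.0001), np.float64(0.03), 0, 0, np.float64(-0.0)] dist 30 -> (462.3, -7.3, 120, 163.7)
[np.float64(-0.2744), np.float64(-0.0403), np.float64(-0.0), 0, 0, np.float64(-4.3)] dist 277 -> (578, 244.7, 120, 168)
[np.float64(0.0), np.float64(-0.0), np.float64(0.087), 0, 0, np.float64(-0.0)] dist 87 -> (578, 244.7, 33, 168)
[np.float64(0.0), np.float64(-0.0), np.float64(-0.127), 0, 0, np.float64(-0.0)] dist 127 -> (578, 244.7, 160, 168)
```

Call:
servo_tool([
  [1,0.0003,0,0.06,0,0,0],
  [1,0.0003,0,0.11,0,0,0],
  [1,0.0003,0,0.14,0,0,0],
  [1,0.0003,0,0.148,0,0,0],
  [1,0.0003,0,0.148,0,0,0],
  [0,0.0003,0,0.148,0,0,0],
  [0,0.0003,0,0.148,0,0,0],
  [0,0.0003,0,0.148,0,0,0],
  [0,0.0003,0,0.148,0,0,0],
  [0,0.0003,0,0.11,0,0,0],
  [0,0.0003,0,0.06,0,0,0],
  [0,0.0003,0,0.03,0,0,0],
])

```text
clock: 22.48
position: [463.0, -7.0, 123.0]
ee_rot: [-0.6, 0.8, -0.001, 0.002]
contact_force: [-0.3, 0.5, -1.1]
gripper_width: 44.8
grasp_force: 61.4
```

Call:
servo_tool([
  [0,-0.2744,-0.0403,0,0,0,-4.3],
  [0,-0.2744,-0.0403,0,0,0,-4.3],
  [0,-0.2744,-0.0403,0,0,0,-4.3],
  [0,-0.2744,-0.0403,0,0,0,-4.3],
  [0,-0.2744,-0.0403,0,0,0,-4.3],
  [0,-0.2744,-0.0403,0,0,0,-4.3],
  [0,-0.2744,-0.0403,0,0,0,-4.3],
  [0,-0.2744,-0.0403,0,0,0,-4.3],
])

```text
clock: 23.48
position: [577.3, 243.8, 120.4]
ee_rot: [-0.629, 0.777, 0.0, -0.0]
contact_force: [0.6, 0.1, -1.4]
gripper_width: 44.9
grasp_force: 61.4
```

Call:
servo_tool([
  [0,0,0,0.03,0,0,0],
  [0,0,0,0.06,0,0,0],
  [0,0,0,0.08,0,0,0],
  [0,0,0,0.087,0,0,0],
  [0,0,0,0.087,0,0,0],
  [0,0,0,0.087,0,0,0],
  [0.7,0,0,0.087,0,0,0],
  [0.8,0,0,0.087,0,0,0],
  [0.8,0,0,0.087,0,0,0],
  [0.9,0,0,0.05,0,0,0],
  [0.9,0,0,-0.01,0,0,0],
])

```text
clock: 24.85
position: [576.3, 244.1, 128.7]
ee_rot: [-0.63, 0.777, 0.0, -0.003]
contact_force: [1.2, 1.4, -0.4]
gripper_width: 77.0
grasp_force: 0.0
```

```bash
python3 -W ignore - <<'E'
from h import *
c=json.load(open('cmd.json'));c[2]=130.;json.dump(c,open('cmd.json','w'))
show();t=arm.get_image('top');C=arm.get_image('scene')
rgb=t['color'].astype(int);hsv=cv2.cvtColor(t['color'],cv2.COLOR_RGB2HSV)
m=np.zeros(rgb.shape[:2],bool);m[240:315,245:278]=(hsv[...,2]>195)[240:315,245:278]
ys,xs=np.nonzero(m);P=np.array([onz(t,p,10)[:2] for p in zip(xs,ys)],np.float32)
h=P[P[:,0]>375];vx,vy,x0,y0=cv2.fitLine(h,cv2.DIST_L2,0,.01,.01).ravel();print('handle',np.degrees(np.arctan2(vy,vx)),x0,y0,'xrange',P[:,0].min(),P[:,0].max(),P[P[:,0]<360].mean(0))
plan([(420,150,160,274)])
C['color']=cv2.resize(C['color'][150:300,270:500],(690,450));save('sc2',C)
E
```

```text
t 24.9 pos [576.3 244.1 128.7] psi 168.0 tilt 0.35 w 77.0 gf 0.0 j [ 0.66  0.47 -0.12 -0.   -0.98 -0.87] cmd [578.  244.7 130.  168. ]
handle 7.5764008 427.69254 152.55888 xrange 352.6152 488.9011 [356.35928 142.65083]
[np.float64(0.1255), np.float64(0.1348), np.float64(-0.03), 0, 0, np.float64(-106.0)] dist 187 -> (420, 150, 160, 274)
```

View pics/sc2.png

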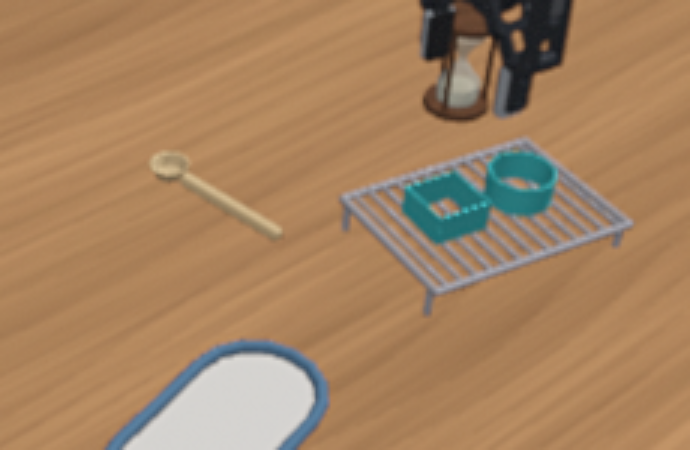

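Both cutters lie side by side, flat and inside the rack edges. Now I move over the spoon.

Call:
servo_tool([
  [1,0,0,-0.03,0,0,-10],
  [1,0.1255,0.1348,-0.03,0,0,-106],
  [1,0.1255,0.1348,-0.03,0,0,-106],
  [1,0.1255,0.1348,-0.03,0,0,-106],
  [1,0.1255,0.1348,-0.03,0,0,-106],
  [1,0.1255,0.1348,-0.03,0,0,-106],
  [1,0.1255,0.1348,-0.03,0,0,-106],
  [1,0.1255,0.1348,-0.03,0,0,-106],
  [1,0.1255,0.1348,-0.03,0,0,-106],
  [1,0.1255,0.1348,-0.03,0,0,-106],
  [1,0.1255,0.1348,-0.03,0,0,-106],
  [1,0.1255,0.1348,-0.03,0,0,-106],
])

```text
clock: 26.45
position: [419.8, 150.1, 160.1]
ee_rot: [0.999, 0.034, 0.0, -0.0]
contact_force: [0.1, 0.5, 0.5]
gripper_width: 85.6
grasp_force: 0.0
```

Call:
servo_tool([
  [1,0,0,0,0,0,0],
  [1,0,0,0,0,0,0],
])

```text
clock: 26.7
position: [419.8, 150.1, 160.0]
ee_rot: [0.999, 0.035, 0.0, -0.0]
contact_force: [-0.4, -0.4, 0.1]
gripper_width: 85.6
grasp_force: 0.0
```

```bash
python3 -W ignore - <<'E'
from h import *
show()
s=arm.read_state();w=arm.get_image('wrist');print([np.round(wz(w,s,r['centre'],0),1) for r in arm.spot_point('wrist','spoon')])
save('w8',w)
E
```

```text
t 26.7 pos [419.8 150.1 160. ] psi -86.0 tilt 0.0 w 85.6 gf 0.0 j [ 0.71  0.15 -0.52 -0.   -0.9   0.93] cmd [420. 150. 160. 274.]
[array([421.7, 151.3,   0. ])]
```

View pics/w8.png

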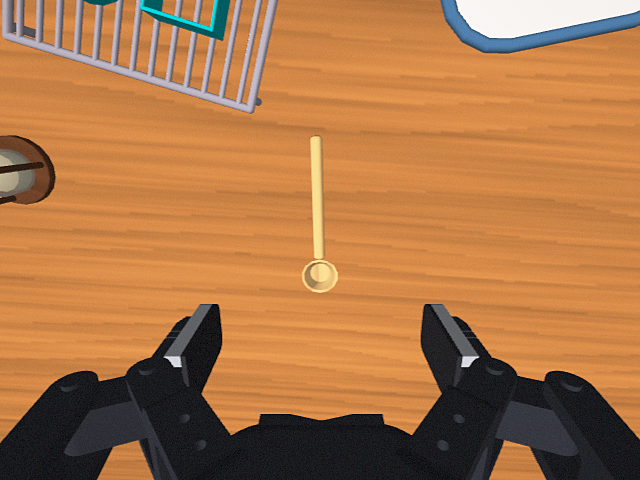

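The spoon handle runs from (316,137) to (319,258), with the bowl at (320,276).

```bash
python3 -W ignore - <<'E'
from h import *
s=arm.read_state();w=arm.get_image('wrist')
a,b,c=wz(w,s,(316,137),8),wz(w,s,(319,256),8),wz(w,s,(320,276),12)
print(a,b,c,np.linalg.norm(a-c));d=a-c;ang=np.degrees(np.arctan2(d[1],d[0]));print(ang,np.degrees(np.arctan2(*(a-b)[[1,0]])))
u=d[:2]/np.linalg.norm(d[:2]);o=a[:2]-70*u;print('origin',o)
plan([(*o,60,270+ang),(*o,2,270+ang),(*o,110,270+ang)])
E
```

```text
[490.60519138 157.50963937   8.        ] [387.43593949 148.04844801   8.        ] [369.56830273 145.90091792  12.        ] 121.65808985443735
5.478515325568905 5.2396844514361485
origin [420.92494659 150.8265648 ]
[np.float64(0.001), np.float64(-0.0008), np.float64(0.1), 0, 0, np.float64(-1.5)] dist 100 -> (np.float64(420.9249465873882), np.float64(150.82656480310567), 60, np.float64(275.4785153255689))
[np.float64(0.001), np.float64(-0.0008), np.float64(0.158), 0, 0, np.float64(-1.5)] dist 158 -> (np.float64(420.9249465873882), np.float64(150.82656480310567), 2, np.float64(275.4785153255689))
[np.float64(0.001), np.float64(-0.0008), np.float64(0.05), 0, 0, np.float64(-1.5)] dist 50 -> (np.float64(420.9249465873882), np.float64(150.82656480310567), 110, np.float64(275.4785153255689))
```

Call:
servo_tool([
  [0.4,0.001,-0.0008,0.05,0,0,-1.5],
  [0.4,0.001,-0.0008,0.1,0,0,-1.5],
  [0.4,0.001,-0.0008,0.135,0,0,-1.5],
  [0.4,0.001,-0.0008,0.15,0,0,-1.5],
  [0.4,0.001,-0.0008,0.158,0,0,-1.5],
  [0.4,0.001,-0.0008,0.158,0,0,-1.5],
  [0.1,0.001,-0.0008,0.158,0,0,-1.5],
  [0,0.001,-0.0008,0.158,0,0,-1.5],
  [0,0.001,-0.0008,0.158,0,0,-1.5],
  [0,0.001,-0.0008,0.158,0,0,-1.5],
  [0,0.001,-0.0008,0.12,0,0,-1.5],
  [0,0.001,-0.0008,0.06,0,0,-1.5],
])

```text
clock: 28.35
position: [419.6, 150.1, 99.9]
ee_rot: [0.999, 0.048, -0.002, 0.001]
contact_force: [2.3, 1.2, -0.8]
gripper_width: 7.7
grasp_force: 58.8
```

```bash
python3 -W ignore - <<'E'
from h import *
c=json.load(open('cmd.json'));c[2]=100.;json.dump(c,open('cmd.json','w'))
show();plan([(621,-16,100,194.9)])
E
```

```text
t 28.4 pos [419.6 150.1  99.9] psi -84.5 tilt 0.27 w 7.7 gf 58.8 j [ 0.71  0.24 -0.59 -0.   -0.74  0.96] cmd [421.  150.9 100.  275.5]
[np.float64(0.1831), np.float64(0.1853), np.float64(-0.0), 0, 0, np.float64(80.6)] dist 261 -> (621, -16, 100, 194.9)
```

Call:
servo_tool([
  [0,0.1831,0.1853,0,0,0,80.6],
  [0,0.1831,0.1853,0,0,0,80.6],
  [0,0.1831,0.1853,0,0,0,80.6],
  [0,0.1831,0.1853,0,0,0,80.6],
  [0,0.1831,0.1853,0,0,0,80.6],
  [0,0.1831,0.1853,0,0,0,80.6],
  [0,0.1831,0.1853,0,0,0,80.6],
  [0,0.1831,0.1853,0,0,0,80.6],
  [0,0.1831,0.1853,0,0,0,80.6],
  [0,0.1831,0.1853,0,0,0,80.6],
  [0,0.1831,0.1853,0,0,0,80.6],
])

```text
clock: 29.72
position: [620.8, -15.8, 100.0]
ee_rot: [0.793, -0.609, -0.0, 0.0]
contact_force: [-0.4, 0.6, 0.4]
gripper_width: 7.7
grasp_force: 58.8
```

```bash
python3 -W ignore - <<'E'
from h import *
show()
s=arm.read_state();w=arm.get_image('wrist');print([np.round(wz(w,s,r['centre'],0),1) for r in arm.spot_point('wrist','spoon_rest')])
rgb=w['color'].astype(int);m=(rgb[...,2]>rgb[...,0]+40)&(rgb[...,2]>100)&(rgb[...,0]<110)
m[330:]=0
ys,xs=np.nonzero(m);P=np.array([wz(w,s,p,10)[:2] for p in zip(xs,ys)]);a=np.radians(104.7);u=np.array([np.cos(a),np.sin(a)]);v=np.array([np.sin(a),-np.cos(a)])
q=P-[621,-16];print(len(P),'along',np.percentile(q@u,[0.5,99.5]),'across',np.percentile(q@v,[.5,99.5]))
save('w9',w)
E
```

```text
t 29.7 pos [620.8 -15.8 100. ] psi -165.0 tilt 0.0 w 7.7 gf 58.8 j [ 0.23  0.49 -0.17 -0.   -0.91  0.03] cmd [621.  -16.  100.  194.9]
[array([620.2, -16.3,   0. ])]
6748 along [-93.42044746  66.41300381] across [-48.26783049  50.09711366]
```

View pics/w9.png

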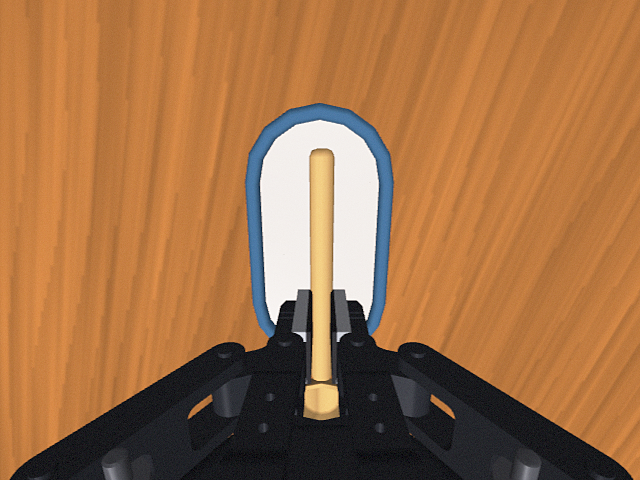

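The spoon is lined up with the rest's long axis and centred (rim across -48 to +50). I'll lower and release it.

Call:
servo_tool([
  [0,0,0,0.04,0,0,0],
  [0,0,0,0.07,0,0,0],
  [0,0,0,0.085,0,0,0],
  [0,0,0,0.0925,0,0,0],
  [0,0,0,0.0925,0,0,0],
  [0,0,0,0.0925,0,0,0],
  [0.2,0,0,0.0925,0,0,0],
  [0.3,0,0,0.0925,0,0,0],
  [0.3,0,0,0.0925,0,0,0],
  [0.3,0,0,0.06,0,0,0],
  [0.3,0,0,0.0,0,0,0],
  [0.3,0,0,-0.05,0,0,0],
])

```text
clock: 31.32
position: [621.1, -15.8, 152.1]
ee_rot: [0.793, -0.609, 0.0, -0.0]
contact_force: [-0.7, -0.8, -0.5]
gripper_width: 25.8
grasp_force: 0.0
```

Call:
servo_tool([
  [0.3,-0.1,0,-0.15,0,0,0],
  [0.3,-0.1,0,-0.2,0,0,0],
  [0.3,-0.1,0,-0.2,0,0,0],
  [0.3,-0.1,0,-0.2,0,0,0],
  [0.3,-0.1,0,-0.2,0,0,0],
  [0.3,-0.1,0,-0.2,0,0,0],
  [0.3,-0.1,0,-0.2,0,0,0],
])

```text
clock: 32.2
position: [594.6, 80.3, 348.2]
ee_rot: [0.793, -0.609, -0.001, 0.001]
contact_force: [0.3, -1.1, -0.4]
gripper_width: 25.9
grasp_force: 0.0
```

```bash
python3 -W ignore - <<'E'
from h import *
C=arm.get_image('scene');C['color']=cv2.resize(C['color'][130:410,60:500],(800,509));save('sc3',C)
E
```

```text
(no output)
```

View pics/sc3.png

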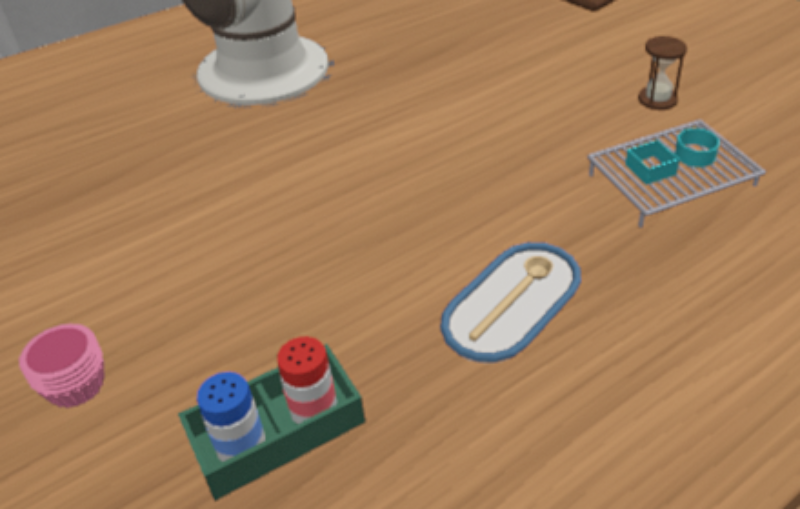

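The picture shows everything in place: shakers upright in the caddy, cutters side by side on the rack, the spoon lengthwise in its rest, and the hourglass and cups still standing.

```bash
python3 -c "
from bench import arm
print(arm.job_done())"
```

```text
the job is handed in; nothing more can be done
None
```

The job is done and handed in at about 32 s of the 128 s allowed: shakers upright in the caddy bays, cutters flat side by side on the rack, spoon lengthwise in its rest, and the hourglass and cup stack left alone.

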